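# Make up a power supply kit and a filter kit

### The arm

A 6-joint arm with a two-finger parallel gripper is mounted at the origin on the work surface. World frame = base frame: x ahead of the robot, y to its left, z up, the work surface at z = 0. Lengths are in m, angles in rad, forces in N, time in s.
With the tool pointing down it reaches from about 0.25 to 0.725 m from the base axis. Payload 9.7 kg.
Tool frame: the origin (TCP) lies midway between the tips of the shut fingers; the grasp point (between the pads) lies arm.grip_point_offset behind it (arm.grip_point_offset is the distance from the TCP to the grasp point, in m); z points along the fingers, x is the direction in which the jaws open and shut, and the axes are right-handed (so a half turn about z gives the same grasp; the last joint's range is limited). The gripper opens to 85 mm and grips with 20 to 120 N. Pads are 22 mm wide; open, the fingers measure 114 mm over their backs; the gripper's body (76 mm by 85 mm) begins 54 mm behind the grasp point. The pads swing forward as they close: fully open they stand 13 mm farther back than shut.
Start: joints at [-1.297, 0.087, 0.176, 1.66, 0, 1.571], TCP at [0.149, -0.53, 0.231] pointing down, gripper open.
Joint ranges: [-3.13, 3.13], [-0.85, 1.81], [-1.15, 1.24], [-2.2, 2.28], [-1.44, 1.52], [-3.14, 3.14]. Speed limits (rad/s): [2.22, 2.22, 2.57, 3.14, 3.14, 3.14].

### API

Orientations are given as a rotation vector (axis times angle).
In Python, from bench import get_obs, capture, get_calibration, finish_job, arm gives the robot as it stands. The module is installed in compiled form; this text tells all that it offers.
- The arm moves only by the tool move_arm, never from a script. Its argument "moves" is a list of rows, each a list of 5 numbers: the shift along the tool's x, y, z in mm, then the turn about the tool's z in degrees, then the opening in per cent of the stroke, from 0 (shut) to 100 (fully open). A call has 1 to 12 rows; each row shifts and turns the commanded pose from where the row before left it, along the tool's axes as they then stand; what a row does not reach is not made up. A row lasts 1/12 s, in which the tool goes at most 41.7 mm and 7.16 degrees, less where a joint would pass 70% of its speed; a pose out of reach is approached as far as the arm can. A call with a gripper value outside its range is refused whole. The fingers move at their own pace and stop on an object; "squeeze" is the grip in N (left out, the last holds). Time passes only in rows, so rows that do not move let the fingers close. It gives the time, the measured TCP pose, the force and the opening at its end, in the units of the state.
- get_obs(): the state, without advancing time (a new reading comes with each control period).
- capture(name): name is "side" or "top" or "wrist"; returns the picture (400x640x3 uint8, red, green, blue); there is no depth.
- get_calibration(name): a dict with "intrinsics" (3x3 intrinsics, pixels), "k1" (the pictures are not rectified: a ray, as slopes to the right and down, at radius r is drawn at 1 + k1 r^2 times it, then the intrinsics apply), "origin" and "rotation" of the camera in the world. Camera axes: x right, y down, z forward; pixel columns grow to the right and rows downward; lengths in m; the calibration is good to about 2 mm. A picture is of the moment at which its call begins: read the wrist's pose just before it. get_calibration takes no time and is no camera call; for the wrist camera it gives the pose at the moment of the call.
- finish_job(): hands the job in, once; it reports no verdict.
The state is a dict: "clock": time; "q": joint angles; "dq": joint speeds; "joint_torque": joint torques, N m; "eef_pos": TCP position; "tcp_rot": TCP orientation; "contact_force": force on the tool from outside, world axes, zero at the start; "wrist_torque": the same for the moment, N m; "opening": opening from 0.0 (shut) to 1.0 (fully open).
Only numpy, scipy, OpenCV 4.12 (cv2) and the standard library are available. Lean on these libraries where they do the work, as an engineer would, in place of code of your own. Each camera call takes 0.05 s, during which the arm holds its last target. There are 200 camera calls.

### The job

Make up the two lab kits from the parts standing on the bench. The long three-compartment tray is the power supply kit: transformer in the largest compartment, heat sink in the middle-sized one and the tall slim capacitor in the smallest; the short two-compartment tray is the filter kit: toroid choke in the larger compartment and film capacitor in the smaller. Set every part down, without dropping it, upright and flat on the floor of its compartment, and leave the squat capacitor, the clamp meter and the screwdriver where they are.

Things in the scene. Friction and masses are not known exactly. Their poses are not given: they have to be found in the camera images.
- transformer_center (a point): Mains transformer: a dark laminated iron core, 54 mm (its x) by 20 mm (y), 49 mm high in all, in a bright steel strap with a foot 74 mm long in x and 2 mm thick under it; an ochre winding bulges out of both faces, 37 mm in x and 42 mm over its black bobbin flanges in y; small tin tags on top. About 0.3 kg. It stands on its feet on the bench. The point is its centre, 24.5 mm above its underside; z points up while it stands. It is the same either way round (half turn).
- heatsink_center (a point): Bare aluminium heat sink: a base with seven thin upright fins that run along its x; 50 mm (x) by 40 mm over the outer fins (y) by 40 mm high, about 0.12 kg; it stands on its base, fins up. The point is its centre, 20 mm above its underside; z points up while it stands. The same either way round.
- tall_capacitor_center (a point): The tall electrolytic capacitor: a slim dark upright can, 36 mm in diameter and 62 mm high, with two small aluminium screw terminals (6 mm high) on its top, about 0.09 kg. The point is the centre of the can, 31 mm above its underside; z points up while it stands.
- choke_center (a point): Toroid choke: a copper-wound ring about 50 mm across standing on edge on a black header 56 mm (x) by 28 mm (y) by 4 mm; the ring's axis is along y, it is 27 mm thick in y; 54 mm high in all, about 0.14 kg. The point is its centre, 27 mm above its underside; z points up while it stands. The same either way round.
- film_capacitor_center (a point): Film capacitor: a slate grey rectangular block 42 mm (x) by 28 mm (y) by 36 mm high with two flat tin tags 7 mm high on its top, about 0.06 kg. The point is the centre of the block, 18 mm above its underside; z points up while it stands. The same either way round.
- supply_tray: The long, dark kit tray with three compartments, 227 mm (x) by 126 mm (y) plus an 18 mm lip at each end; walls and dividers 15 mm high, 3 mm thick, floor 3 mm thick; it stays put. Origin: centre of its underside, z up. Compartments, 120 mm wide, centred on y = 0, in a row along x: the largest, 92 mm long, centred at x = -64.5 mm; the middle-sized, 70 mm long, at x = +19.5 mm; the smallest, 53 mm long, at x = +84 mm.
- filter_tray: The short, dark kit tray with two compartments, 149 mm (x) by 126 mm (y) plus an 18 mm lip at each end; walls, dividers and floor as on the long tray (15 mm high, 3 mm thick, floor 3 mm); it stays put. Origin: centre of its underside, z up. The compartments are 120 mm wide in y, centred on y = 0: the larger, 78 mm long in x, centred at x = -32.5 mm; the smaller, 62 mm long, at x = +40.5 mm.
- squat_capacitor_center (a point): Not wanted: the squat electrolytic capacitor, a wide dark can 50 mm in diameter and only 40 mm high with two aluminium screw terminals (6 mm high) on top, standing among the other parts; it stays where it is. The point is the centre of the can, 20 mm above its underside.
- clamp_meter: Not wanted: a hand-held clamp meter, dark body with orange collar and jaws, lying beyond the parts, about 223 mm long (its x, jaws to +x), 83 mm wide, 41 mm high; it stays where it is. Origin: on its underside, 9 mm from the middle of its length towards the butt.
- screwdriver: Not wanted: a screwdriver 170 mm long, lying beyond the parts beside the clamp meter, along its x, the handle about 25 mm thick; it stays where it is.

How it is judged:
At the end, for the whole second after the job is handed in: Each part stands wholly inside its own compartment of its own tray, flat on the tray floor (within 4 mm), upright within 0.1 rad and at rest; anywhere between the compartment's walls will do (x of transformer_center in the frame of supply_tray between -0.0915 and -0.0375 m and y of transformer_center in the frame of supply_tray between -0.047 and 0.047 m and z of transformer_center in the frame of supply_tray between 0.0235 and 0.0315 m and angle between each of transformer_center, heatsink_center, tall_capacitor_center, choke_center, film_capacitor_center's own z axis and vertical below 0.1 rad and linear speed of each of transformer, heatsink, tall_capacitor, choke, film_capacitor below 0.02 m/s and angular speed of each of transformer, heatsink, tall_capacitor, choke, film_capacitor below 0.2 rad/s and x of heatsink_center in the frame of supply_tray between 0.0035 and 0.0355 m and y of heatsink_center in the frame of supply_tray between -0.047 and 0.047 m and z of heatsink_center in the frame of supply_tray between 0.019 and 0.027 m and x of tall_capacitor_center in the frame of supply_tray between 0.073 and 0.095 m and y of tall_capacitor_center in the frame of supply_tray between -0.047 and 0.047 m and z of tall_capacitor_center in the frame of supply_tray between 0.03 and 0.038 m and x of choke_center in the frame of filter_tray between -0.0585 and -0.0065 m and y of choke_center in the frame of filter_tray between -0.047 and 0.047 m and z of choke_center in the frame of filter_tray between 0.026 and 0.034 m and x of film_capacitor_center in the frame of filter_tray between 0.0215 and 0.0595 m and y of film_capacitor_center in the frame of filter_tray between -0.047 and 0.047 m and z of film_capacitor_center in the frame of filter_tray between 0.017 and 0.025 m); the robot touches nothing.
It fails at once if a part was dropped: out of the fingers with its underside more than 40 mm above the bench ((contact force between the fingers and transformer below 0.02 N and height (world z) of transformer_center above 0.0645 m) or (contact force between the fingers and heatsink below 0.02 N and height (world z) of heatsink_center above 0.06 m) or (contact force between the fingers and tall_capacitor below 0.02 N and height (world z) of tall_capacitor_center above 0.071 m) or (contact force between the fingers and choke below 0.02 N and height (world z) of choke_center above 0.067 m) or (contact force between the fingers and film_capacitor below 0.02 N and height (world z) of film_capacitor_center above 0.058 m)).
It fails at once if the squat capacitor was moved by more than 20 mm (distance of squat_capacitor_center from where it was at the start of the episode above 0.02 m).
It fails at once if the clamp meter was moved by more than 20 mm (distance of clamp_meter from where it was at the start of the episode above 0.02 m).
It fails at once if the screwdriver was moved by more than 20 mm (distance of screwdriver from where it was at the start of the episode above 0.02 m).
It also fails if it takes over 125 s, if anything falls off the work surface, if the arm or the gripper's body presses on something with over 40 N, if the wrist force passes 120 N, or if a joint passes its speed limit or range.

## Working session

There is one attempt and no reset: what is moved stays moved. The work goes in short steps, Python scripts to look and compute and a tool call to move; the robot and the scene stay as the last step left them, time stands still between calls to the robot, and variables do not carry over. Pictures are saved under pics/ and viewed, about 12 in all and at most 16, crops included, and the job is handed in when it is done.

Besides the shell and the picture viewer there is one more tool, called after "Call:" as name(argument=value, ...) on one line, values as JSON. move_arm: Moves the arm, as the interface text tells. Its arguments: {"type":"object","properties":{"moves":{"type":"array"},"squeeze":{"type":"number"}},"required":["moves"]}

```bash
mkdir -p pics
cat > h.py <<'E'
import numpy as np, cv2
from bench import get_obs, capture, get_calibration, finish_job, arm
from scipy.spatial.transform import Rotation as R
def ray(c,u,v):
    K=np.array(c["intrinsics"],float);k=c["k1"]
    d=np.array([(u-K[0,2])/K[0,0],(v-K[1,2])/K[1,1]])
    s=d.copy()
    for _ in range(30): s=d/(1+k*(s@s))
    r=np.array(c["rotation"])
    if r.shape!=(3,3): r=R.from_rotvec(r).as_matrix()
    return np.array(c["origin"],float), r@np.array([s[0],s[1],1])
def at(c,u,v,z):
    o,d=ray(c,u,v); return o+d*(z-o[2])/d[2]
def proj(c,p):
    K=np.array(c["intrinsics"],float)
    r=np.array(c["rotation"])
    q=r.T@(np.array(p)-np.array(c["origin"])); s=q[:2]/q[2]
    s=s*(1+c["k1"]*(s@s)); return K[0,0]*s[0]+K[0,2],K[1,1]*s[1]+K[1,2]
def save(n,img): cv2.imwrite("pics/"+n+".png",img[:,:,::-1])
E
python3 - <<'E'
from h import *
print(get_obs(),arm.grip_point_offset)
for n in("top","side","wrist"):
    save(n+"0",capture(n)); print(n,get_calibration(n))
E
```

```text
{'clock': 0.0, 'q': array([-1.29701310e+00,  8.74554470e-02,  1.75130895e-01,  1.65980276e+00,
       -2.44798134e-05,  1.57078659e+00]), 'dq': array([-3.12534631e-03,  8.67379656e-06, -8.34111406e-04, -6.93861647e-04,
       -1.19728806e-03, -1.76564960e-03]), 'joint_torque': array([-1.37317211e-04, -5.20388460e+01,  4.64800501e+01,  1.65235461e-02,
        7.68384643e-05,  2.10414794e-05]), 'eef_pos': array([ 0.1486372 , -0.52929379,  0.23058395]), 'tcp_rot': array([-2.50319137e+00,  1.89702572e+00,  1.68905912e-03]), 'contact_force': array([ 0.82297849, -0.38421591,  0.2570477 ]), 'wrist_torque': array([ 0.06842791, -0.02253937, -0.00342851]), 'opening': 0.9984001766118873} 0.0187
top {'intrinsics': array([[465.27330294,   0.        , 317.49284895],
       [  0.        , 465.27330294, 192.02538511],
       [  0.        ,   0.        ,   1.        ]]), 'k1': 0.013458940897037704, 'origin': array([0.40869787, 0.016525  , 1.08531352]), 'rotation': array([-2.10976888,  2.15855743, -0.21011776])}
side {'intrinsics': array([[374.44146427,   0.        , 319.90918154],
       [  0.        , 374.44146427, 200.31063468],
       [  0.        ,   0.        ,   1.        ]]), 'k1': -0.06393440148421366, 'origin': array([0.53403929, 0.63214299, 0.83824938]), 'rotation': array([-0.24932895,  2.9089392 , -1.03736519])}
wrist {'intrinsics': array([[333.87069674,   0.        , 318.58388361],
       [  0.        , 333.87069674, 202.41006762],
       [  0.        ,   0.        ,   1.        ]]), 'k1': -0.0685834199829208, 'origin': array([ 0.21259954, -0.51018085,  0.37445977]), 'rotation': array([ 2.32968933, -1.76662064, -0.23450283])}
```

```bash
sed -i 's/    r=np.array(c\["rotation"\])\n    q/X/; s/^    q=r.T/    r=R.from_rotvec(r).as_matrix() if r.shape!=(3,3) else r\n    q=r.T/' h.py
python3 - <<'E'
import cv2
a=cv2.imread("pics/top0.png"); cv2.imwrite("pics/top0b.png",cv2.resize(a,(800,500),interpolation=cv2.INTER_CUBIC))
E
```

```text
(no output)
```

View pics/top0.png

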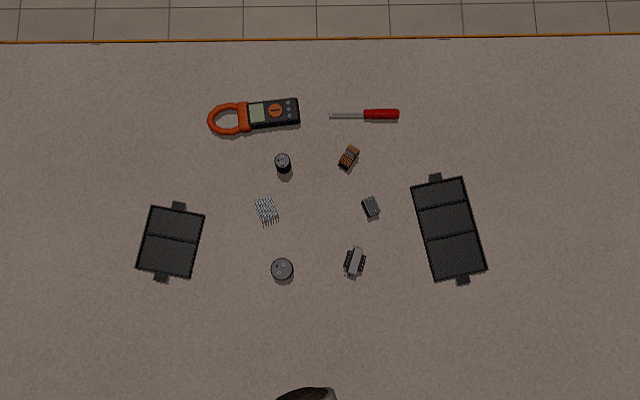

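View pics/side0.png

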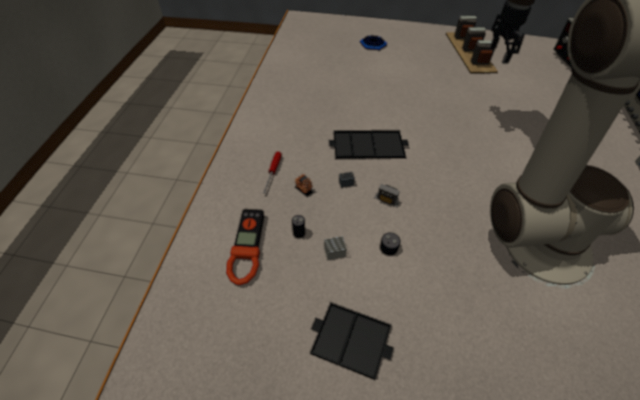

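Run:
```python
from h import *
c=get_calibration("top"); im=cv2.imread("pics/top0.png")
g=cv2.cvtColor(im,cv2.COLOR_BGR2GRAY)
m=(g<62).astype(np.uint8)
for nm,(x0,y0,x1,y1),z in(("supply",(405,168,492,290),.015),("filter",(130,198,210,286),.015)):
    s=np.zeros_like(m); s[y0:y1,x0:x1]=m[y0:y1,x0:x1]
    s=cv2.morphologyEx(cv2.morphologyEx(s,cv2.MORPH_CLOSE,np.ones((5,5))),cv2.MORPH_OPEN,np.ones((21,21)))
    cn=max(cv2.findContours(s,0,2)[0],key=cv2.contourArea)
    P=np.array([at(c,u,v,z)[:2] for u,v in cn[:,0]]).astype(np.float32)
    r=cv2.minAreaRect(P*1000); print(nm,r); print(cv2.boxPoints(r).round())
for n,(u,v),z in(("transf",(355,262),.025),("heats",(267,210),.02),("tall",(283,163),.03),("choke",(348,157),.027),("film",(370,207),.018),("squat",(282,269),.02)):
    print(n,at(c,u,v,z).round(3))
o=get_obs(); print(R.from_rotvec(o["tcp_rot"]).as_matrix().round(3))
w=get_calibration("wrist");T=R.from_rotvec(o["tcp_rot"]).as_matrix()
print("cam in tool",T.T@(w["origin"]-o["eef_pos"]),(T.T@R.from_rotvec(w["rotation"]).as_matrix()).round(3))
a=cv2.resize(im[130:300,120:500],(800,358),interpolation=cv2.INTER_CUBIC)
cv2.imwrite("pics/topc.png",a)
```

```text
supply ((513.1410522460938, -302.621826171875), (241.19769287109375, 130.032958984375), 10.900866508483887)
[[ 382. -262.]
 [ 407. -389.]
 [ 644. -344.]
 [ 619. -216.]]
filter ((497.071533203125, 336.06256103515625), (129.2305450439453, 160.66317749023438), 78.66836547851562)
[[406. 288.]
 [563. 257.]
 [589. 384.]
 [431. 415.]]
transf [ 0.439 -0.084  0.025]
heats [0.563 0.114 0.02 ]
tall [0.671 0.076 0.03 ]
choke [ 0.683 -0.077  0.027]
film [ 0.565 -0.124  0.018]
squat [0.428 0.081 0.02 ]
[[ 0.27  -0.963 -0.   ]
 [-0.963 -0.27   0.001]
 [-0.001  0.    -1.   ]]
cam in tool [-0.00131378 -0.06673128 -0.14371251] [[ 1.    -0.001 -0.   ]
 [ 0.001  0.966  0.26 ]
 [-0.    -0.26   0.966]]
```

View pics/topc.png

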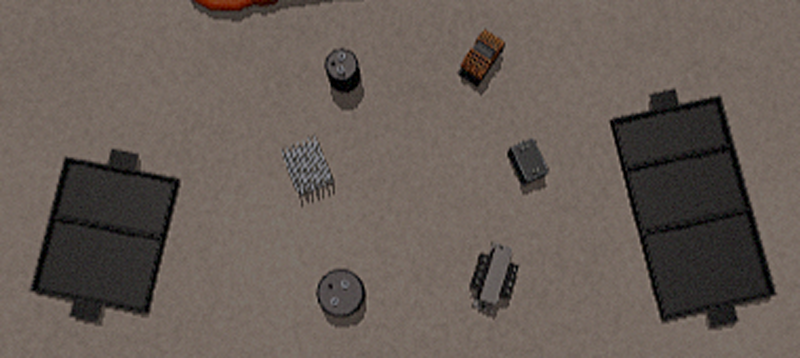

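Call:
move_arm(moves=[[0,0,-40,5.2,100],[0,0,-40,5.2,100],[0,0,-39,5.3,100],[-26,-22,0,0,100],[-26,-22,0,0,100],[-26,-22,0,0,100],[-26,-22,0,0,100],[-26,-22,0,0,100],[-26,-22,0,0,100],[-26,-22,0,0,100],[-26,-22,0,0,100],[-26,-22,0,0,100]])

```text
clock: 1.15
eef_pos: [0.3475, -0.2941, 0.3502]
tcp_rot: [2.221, -2.222, -0.0]
contact_force: [0.8, -0.8, 0.1]
opening: 0.995
```

Call:
move_arm(moves=[[-26,-22,0,0,100],[-26,-22,0,0,100],[-26,-22,0,0,100],[-26,-22,0,0,100],[-26,-22,0,0,100],[-26,-22,0,0,100],[-26,-22,0,0,100],[-26,-22,0,0,100],[-26,-22,0,0,100],[-26,-22,0,0,100],[-26,-22,0,0,100],[0,0,0,0,100]])

```text
clock: 2.15
eef_pos: [0.5916, -0.0055, 0.3473]
tcp_rot: [2.224, -2.217, -0.005]
contact_force: [0.1, -0.0, -1.5]
opening: 0.999
```

```bash
cat >> h.py <<'E'
def snap(n):
    c=get_calibration("wrist"); im=capture("wrist"); save(n,im)
    np.save("pics/"+n+"_c.npy",c,allow_pickle=True); return c,im
def rel(x,y,z,yaw=None):
    "to target TCP: turn first, then dx dy dz in tool axes; yaw=tool x direction, deg (mod 180)"
    o=get_obs(); T=R.from_rotvec(o["tcp_rot"]).as_matrix(); y0=np.degrees(np.arctan2(T[1,0],T[0,0]))
    t=0 if yaw is None else (y0-yaw+90)%180-90
    T=T@R.from_rotvec([0,0,np.radians(t)]).as_matrix()
    d=T.T@(np.array([x,y,z])-o["eef_pos"])*1000
    print("t=%.2f pos"%o["clock"],o["eef_pos"].round(4),"yaw %.1f"%y0,"| turn %.1f shift"%t,d.round(1),"open %.3f"%o["opening"],"F",o["contact_force"].round(1),"q6 %.2f"%o["q"][5])
E
python3 - <<'E'
from h import *
rel(.594,0,.35,-90); snap("w1")
E
```

```text
t=2.15 pos [ 0.5916 -0.0055  0.3473] yaw -89.8 | turn 0.2 shift [-5.5 -2.4 -2.7] open 0.999 F [ 0.1 -0.  -1.5] q6 3.13
```

View pics/w1.png

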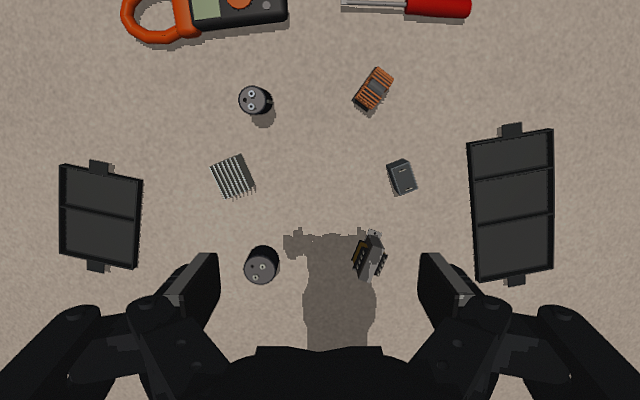

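Run:
```python
from h import *
im=cv2.imread("pics/w1.png"); out=np.zeros((580,798,3),np.uint8)
for i,(n,u,v) in enumerate((("transf",370,255),("heat",233,176),("tall",257,102),("choke",373,89),("film",402,177),("squat",262,265))):
    u0,v0=u-28,v-30
    a=cv2.resize(im[v0:v0+58,u0:u0+53],(265,290),interpolation=cv2.INTER_CUBIC)
    a=cv2.convertScaleAbs(a,alpha=1.6,beta=10)
    for k in range(0,53,10):
        cv2.line(a,(k*5,0),(k*5,5),(255,255,0),1); cv2.line(a,(0,k*5),(5,k*5),(255,255,0),1)
    cv2.putText(a,f"{n} {u0},{v0}",(10,285),0,.5,(0,255,255),1)
    out[(i//3)*290:(i//3)*290+290,(i%3)*266:(i%3)*266+265]=a
cv2.imwrite("pics/m1.png",out)
# trays
c=np.load("pics/w1_c.npy",allow_pickle=True).item()
g=cv2.cvtColor(im,cv2.COLOR_BGR2GRAY); m=(g<75).astype(np.uint8)
for nm,(x0,y0,x1,y1) in(("supply",(455,115,575,290)),("filter",(45,150,155,265))):
    s=np.zeros_like(m); s[y0:y1,x0:x1]=m[y0:y1,x0:x1]
    s=cv2.morphologyEx(s,cv2.MORPH_CLOSE,np.ones((5,5))); s=cv2.morphologyEx(s,cv2.MORPH_OPEN,np.ones((35,35)))
    cn=max(cv2.findContours(s,0,2)[0],key=cv2.contourArea)
    for z in(.015,0.0):
        P=np.array([at(c,u,v,z)[:2] for u,v in cn[:,0]]).astype(np.float32)
        print(nm,z,cv2.minAreaRect(P*1000))
```

```text
supply 0.015 ((517.6934204101562, -299.47003173828125), (241.71188354492188, 132.01580810546875), 10.864253997802734)
supply 0.0 ((513.2567749023438, -308.78497314453125), (249.33140563964844, 136.1772918701172), 10.864301681518555)
filter 0.015 ((502.4604797363281, 336.6369323730469), (132.8929443359375, 167.90586853027344), 77.87763214111328)
filter 0.0 ((497.5436096191406, 347.3739013671875), (137.08216857910156, 173.19873046875), 77.87763977050781)
```

View pics/m1.png

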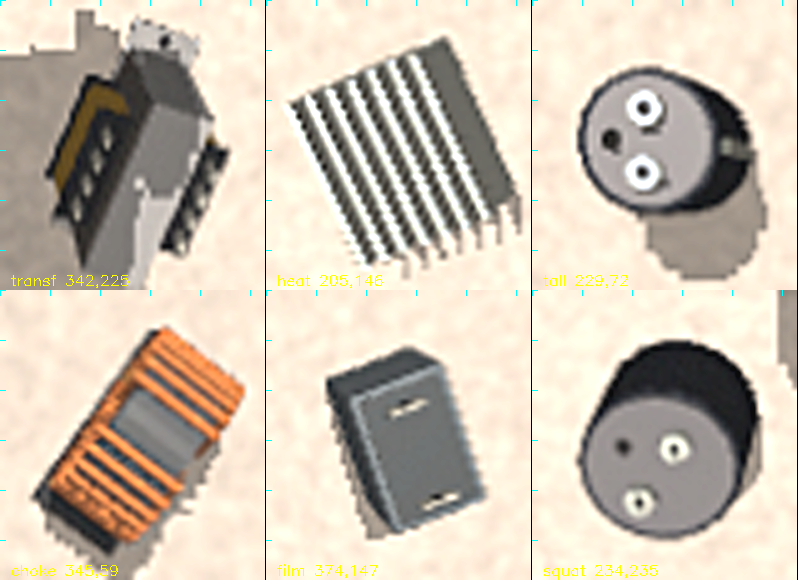

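Run:
```python
from h import *
c=np.load("pics/w1_c.npy",allow_pickle=True).item()
def q(n,off,pts,z,dims=True):
    P=np.array([at(c,off[0]+x/5,off[1]+y/5,z)[:2]*1000 for x,y in pts])
    ctr=P.mean(0)
    print(n,ctr.round(1))
    if len(P)==4:
        for i in range(4):
            d=P[(i+1)%4]-P[i]; print("   edge %.1f ang %.1f"%(np.hypot(*d),np.degrees(np.arctan2(d[1],d[0]))%180))
q("heat",(205,146),[(22,103),(146,55),(232,213),(102,262)],.040)
q("film",(374,147),[(86,110),(174,72),(219,203),(129,238)],.036)
q("tall",(229,72),[(116,140)],.062)
q("squat",(234,235),[(660-532,468-290)],.040)
q("choke",(345,59),[(112,125),(140,95),(210,147),(180,178)],.054)
for a,b,z in(((33,207),(113,265),.002),((33,207),(155,38),.002),((165,40),(243,98),.04)):
    d=(at(c,345+b[0]/5,59+b[1]/5,z)-at(c,345+a[0]/5,59+a[1]/5,z))*1000; print(d.round(1),np.hypot(*d[:2]),np.degrees(np.arctan2(d[1],d[0]))%180)
im=cv2.imread("pics/w1.png")
a=[cv2.resize(im[110:300,x:x+130],(0,0),fx=3,fy=3,interpolation=cv2.INTER_CUBIC) for x in(40,450)]
t=cv2.resize(im[190:300,320:400],(0,0),fx=0,fy=0,dsize=(0,0)) if 0 else None
cv2.imwrite("pics/m2.png",cv2.convertScaleAbs(np.hstack(a),alpha=2,beta=10))
```

```text
heat [570.4 118.6]
   edge 37.5 ang 110.4
   edge 48.9 ang 26.0
   edge 40.0 ang 110.7
   edge 48.9 ang 23.0
film [ 569.7 -123. ]
   edge 26.0 ang 114.3
   edge 39.9 ang 22.7
   edge 26.8 ang 112.4
   edge 39.0 ang 21.5
tall [673.  79.]
squat [430.1  84. ]
choke [690.2 -76.4]
   edge 9.9 ang 137.1
   edge 21.8 ang 55.8
   edge 10.5 ang 136.4
   edge 21.6 ang 54.3
[-15.8 -23.2  -0. ] 28.042483216960708 55.7274217487699
[ 45.7 -32.7   0. ] 56.19316135051298 144.3797641649108
[-14.  -20.7   0. ] 24.975845121118677 56.03834886580083
```

View pics/m2.png

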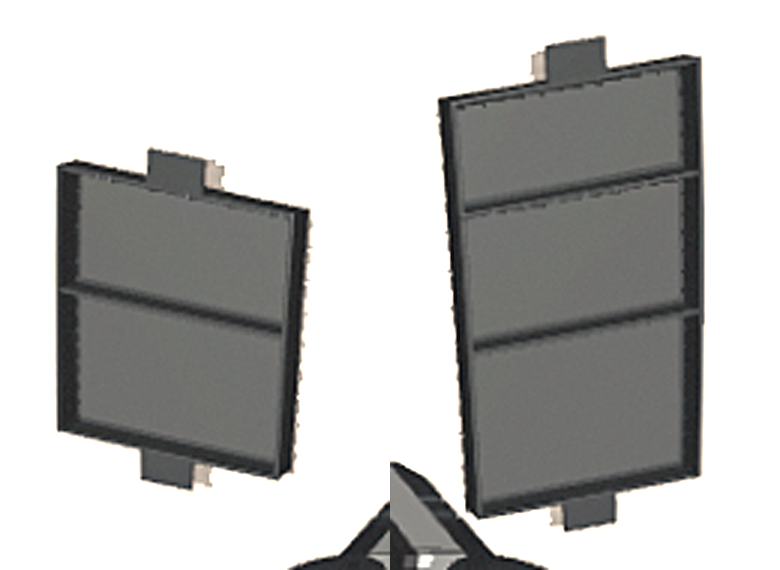

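Run:
```python
from h import *
c=np.load("pics/w1_c.npy",allow_pickle=True).item()
f=lambda X,Y,z: at(c,(40+X/3 if X<390 else 450+(X-390)/3),110+Y/3,z)[:2]*1000
for n,near,far,s in(("filter",(58,430),(60,164),-1),("supply",(700,474),(699,58),1)):
    a,b=f(*near,.015),f(*far,.015); d=b-a; L=np.hypot(*d); e=d/L; nrm=np.array([-e[1],e[0]])*s
    print(n,"len",L,"yaw",np.degrees(np.arctan2(d[1],d[0])),"centre",(a+b)/2+63*nrm)
# divider tops
for n,l,r in(("fdiv",(60,287),(283,325)),("sdiv1",(463,210),(699,171)),("sdiv2",(472,345),(699,309))):
    a,b=f(*l,.015),f(*r,.015); print(n,a.round(1),b.round(1),np.hypot(*(b-a)).round(1),np.degrees(np.arctan2(*(b-a)[::-1])).round(1))
```

```text
filter len 148.04389510383743 yaw -12.504244836413715 centre [500.52165521 339.48579376]
supply len 224.28615830953746 yaw 11.09322758354443 centre [ 517.36788478 -302.40019976]
fdiv [522.4 398. ] [502.7 278.6] 121.0 -99.4
sdiv1 [ 563.8 -232.8] [ 584.5 -352.3] 121.3 -80.1
sdiv2 [ 493.8 -246.5] [ 513.  -365.9] 120.9 -80.9
```

```bash
python3 - <<'E'
s=open("h.py").read()
s=s.replace("t=0 if yaw is None else (y0-yaw+90)%180-90","q1=np.degrees(np.arctan2(y,x)-np.arctan2(o['eef_pos'][1],o['eef_pos'][0])); q6=np.degrees(o['q'][5]); b=0 if yaw is None else (y0-yaw+90)%180-90\n    t=b if yaw is None else min([k for k in(b-180,b,b+180) if abs(q6+k+q1)<165],key=lambda k:abs(k))")
open("h.py","w").write(s)
E
python3 - <<'E'
from h import *
rel(.569,-.123,.12,22)
E
```

```text
t=2.20 pos [ 0.5903 -0.0073  0.348 ] yaw -89.8 | turn -111.8 shift [-62.4  99.6 228.1] open 0.999 F [-1.4 -0.   0.4] q6 3.13
```

Call:
move_arm(moves=[[0,0,18,-7,100],[0,0,18,-7,100],[0,0,18,-7,100],[0,0,18,-7,100],[0,0,18,-7,100],[0,0,18,-7,100],[0,0,18,-7,100],[0,0,18,-7,100],[0,0,18,-7,100],[0,0,18,-7,100],[0,0,18,-7,100],[0,0,18,-7,100]])

```text
clock: 3.2
eef_pos: [0.5882, -0.0105, 0.1337]
tcp_rot: [3.138, -0.157, 0.0]
contact_force: [-0.1, 1.0, 0.1]
opening: 1.001
```

Call:
move_arm(moves=[[0,0,0,-7,100],[0,0,0,-7,100],[0,0,0,-7,100],[0,0,0,-7,100],[0,0,0,0,100]])

```text
clock: 3.62
eef_pos: [0.5883, -0.0104, 0.1345]
tcp_rot: [3.082, 0.606, 0.0]
contact_force: [0.6, -0.1, -0.9]
opening: 0.999
```

Run:
```python
from h import *
rel(.569,-.123,.12,22)
```

```text
t=3.62 pos [ 0.5883 -0.0104  0.1345] yaw 22.3 | turn 0.3 shift [-60.1  97.2  14.5] open 0.999 F [ 0.6 -0.1 -0.9] q6 1.16
```

Call:
move_arm(moves=[[-12,19.5,0,0.3,100],[-12,19.5,0,0,100],[-12,19.5,0,0,100],[-12,19.5,0,0,100],[-12,19,0,0,100],[0,0,0,0,100],[0,0,0,0,100]])

```text
clock: 4.2
eef_pos: [0.5685, -0.1232, 0.1345]
tcp_rot: [3.087, 0.582, 0.0]
contact_force: [0.1, -0.3, -0.4]
opening: 1.0
```

Run:
```python
from h import *
c,im=snap("w2"); rel(.569,-.123,.12,22)
cv2.imwrite("pics/w2b.png",cv2.convertScaleAbs(im[:,:,::-1],alpha=1.5))
for n,p in(("film",(.5697,-.123,.036)),("heat",(.5704,.1186,.04)),("choke",(.690,-.0764,.054)),("tr",(.439,-.084,.049))): print(n,np.round(proj(c,p)))
```

```text
t=4.25 pos [ 0.5687 -0.1224  0.1344] yaw 21.5 | turn -0.5 shift [ 0.   0.7 14.4] open 1.004 F [-0.1  0.2  0.9] q6 0.98
film [319. 205.]
heat [ 459. -137.]
choke [499. 212.]
tr [157.  89.]
```

View pics/w2b.png

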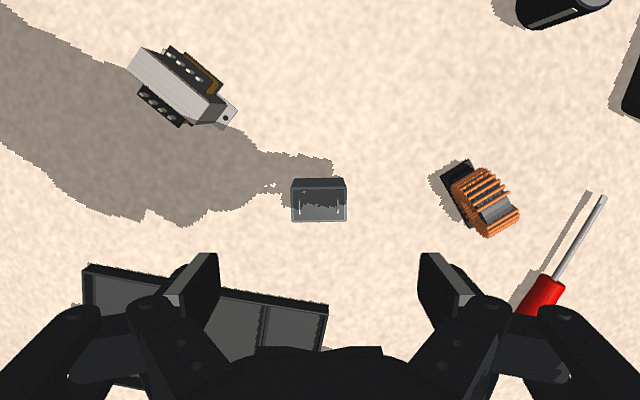

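Run:
```python
from h import *
c=np.load("pics/w2_c.npy",allow_pickle=True).item()
P=np.array([at(c,u,v,.047)[:2]*1000 for u,v in((142,50),(212,104),(197,123),(128,70))])
print(P.mean(0))
for i in range(4):
    d=P[(i+1)%4]-P[i]; print("edge %.1f ang %.1f"%(np.hypot(*d),np.degrees(np.arctan2(d[1],d[0]))%180))
im=cv2.imread("pics/w2b.png")
cv2.imwrite("pics/tr.png",cv2.resize(im[30:145,110:250],(0,0),fx=5,fy=5,interpolation=cv2.INTER_CUBIC))
```

```text
[446.00983871 -79.97186716]
edge 57.1 ang 162.8
edge 16.8 ang 69.1
edge 57.0 ang 162.6
edge 16.6 ang 69.4
```

View pics/tr.png

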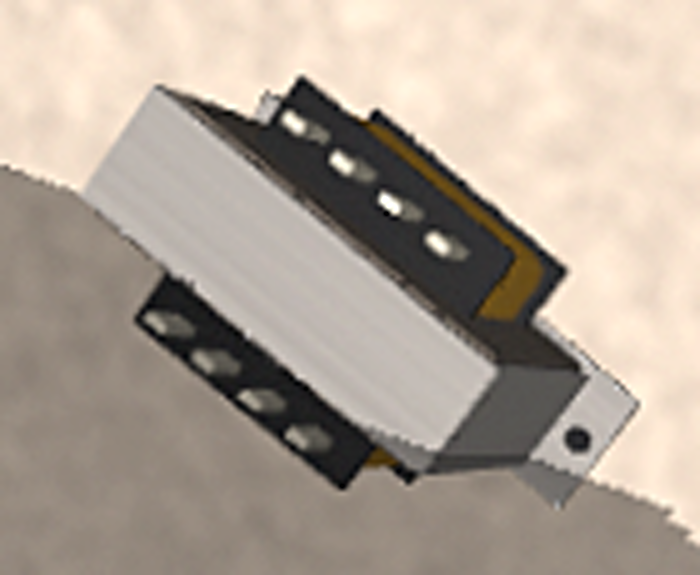

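Call:
move_arm(moves=[[0,0,20,0,100],[0,0,20,0,100],[0,0,20,0,100],[0,0,20,0,100],[0,0,20,0,100],[0,0,15,0,100],[0,0,10,0,100],[0,0,6,0,100],[0,0,0,0,100]])

```text
clock: 5.0
eef_pos: [0.5685, -0.1213, 0.0023]
tcp_rot: [-3.085, -0.591, 0.002]
contact_force: [-0.0, 0.8, 0.6]
opening: 0.997
```

Call:
move_arm(moves=[[0,0,0,0,30],[0,0,0,0,20],[0,0,0,0,10],[0,0,0,0,10],[0,0,0,0,10],[0,0,0,0,10],[0,0,0,0,10],[0,0,0,0,10],[0,0,0,0,10],[0,0,0,0,10]], squeeze=30)

```text
clock: 5.83
eef_pos: [0.5697, -0.1221, 0.0043]
tcp_rot: [3.085, 0.591, 0.003]
contact_force: [0.2, 0.9, 5.3]
opening: 0.485
```

Call:
move_arm(moves=[[0,0,-5,0,10],[0,0,-10,0,10],[0,0,-20,0,10],[0,0,-20,-7,10],[0,0,-20,-7,10],[0,0,-20,-7,10],[0,0,0,-7,10],[0,0,0,-7,10],[0,0,0,-7,10],[0,0,0,-7,10],[0,0,0,-7,10]])

```text
clock: 6.75
eef_pos: [0.569, -0.122, 0.0991]
tcp_rot: [2.441, 1.978, 0.0]
contact_force: [0.2, 0.3, -1.0]
opening: 0.486
```

Run:
```python
from h import *
rel(.541,.330,.10,79)
```

```text
t=6.75 pos [ 0.569  -0.122   0.0991] yaw 78.0 | turn -1.0 shift [ 438.3 -113.7   -1. ] open 0.486 F [ 0.2  0.3 -1. ] q6 -0.00
```

Call:
move_arm(moves=[[15,-4,0,-1,10],[31,-8,0,0,10],[31,-8,0,0,10],[31,-8,0,0,10],[31,-8,0,0,10],[31,-8,0,0,10],[31,-8,0,0,10],[31,-8,0,0,10],[31,-8,0,0,10],[31,-8,0,0,10],[31,-8,0,0,10],[31,-8,0,0,10]])

```text
clock: 7.75
eef_pos: [0.5486, 0.2468, 0.0991]
tcp_rot: [2.429, 1.992, 0.001]
contact_force: [0.8, 0.5, -0.2]
opening: 0.483
```

Call:
move_arm(moves=[[31,-8,0,0,10],[31,-8,0,0,10],[20,-5,0,0,10],[0,0,0,0,10],[0,0,0,0,10],[0,0,0,0,10]])

```text
clock: 8.25
eef_pos: [0.5444, 0.3292, 0.0986]
tcp_rot: [2.429, 1.991, -0.001]
contact_force: [-0.7, 0.4, -0.2]
opening: 0.486
```

Run:
```python
from h import *
c,im=snap("w3"); rel(.541,.330,.10,79)
cv2.imwrite("pics/w3b.png",cv2.convertScaleAbs(im[:,:,::-1],alpha=1.7,beta=5))
a=np.radians(-11);X=np.array([np.cos(a),np.sin(a)]);Y=np.array([-X[1],X[0]])
for x in(-74.5,6.5,9.5,74.5):
  print(x,[np.round(proj(c,[*(np.array([501,338])+x*X+y*Y)/1000,.015])) for y in(-63,63)])
```

```text
t=8.30 pos [0.5446 0.3288 0.0986] yaw 78.6 | turn -0.4 shift [ 0.5 -3.7 -1.4] open 0.488 F [ 0.1  0.1 -0.3] q6 0.74
-74.5 [array([216.,  28.]), array([415.,  27.])]
6.5 [array([224., 155.]), array([409., 154.])]
9.5 [array([225., 160.]), array([408., 159.])]
74.5 [array([232., 248.]), array([403., 247.])]
```

View pics/w3b.png

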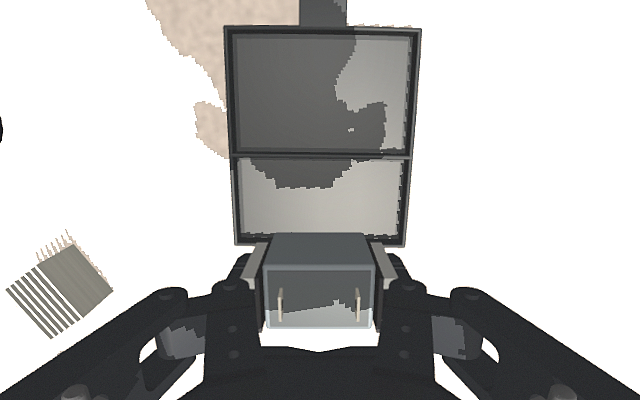

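Call:
move_arm(moves=[[4,3.5,20,0,10],[0,0,20,0,10],[0,0,20,0,10],[0,0,15,0,10],[0,0,8,0,10],[0,0,4,0,10],[0,0,2,0,10],[0,0,0,0,10],[0,0,0,0,10]])

```text
clock: 9.05
eef_pos: [0.5492, 0.3331, 0.0104]
tcp_rot: [2.43, 1.991, 0.002]
contact_force: [0.3, -0.0, -0.6]
opening: 0.487
```

Call:
move_arm(moves=[[0,-6,0,0,10],[0,0,0,0,10],[0,0,1,0,10],[0,0,1,0,10],[0,0,1,0,10],[0,0,0,0,10],[0,0,0,0,10]])

```text
clock: 9.63
eef_pos: [0.5428, 0.3344, 0.0074]
tcp_rot: [-2.429, -1.992, -0.001]
contact_force: [-3.4, -1.3, 7.5]
opening: 0.488
```

Contact with the floor. Release and rise.

Call:
move_arm(moves=[[0,0,0,0,55],[0,0,0,0,62],[0,0,0,0,70],[0,0,0,0,75],[0,0,0,0,75],[0,0,-5,0,75],[0,0,-20,0,80],[0,0,-30,0,90],[0,0,-30,0,100],[0,0,-30,0,100]])

```text
clock: 10.47
eef_pos: [0.5425, 0.334, 0.1228]
tcp_rot: [-2.43, -1.992, 0.0]
contact_force: [1.1, 0.8, 0.3]
opening: 1.001
```

Run:
```python
from h import *
rel(.690,-.076,.12,56)
```

```text
t=10.47 pos [0.5425 0.334  0.1228] yaw 78.7 | turn 22.7 shift [-257.4  351.5    2.8] open 1.001 F [1.1 0.8 0.3] q6 0.75
```

Call:
move_arm(moves=[[0,0,0,6,100],[0,0,0,6,100],[0,0,0,6,100],[0,0,0,4.7,100],[-16,22,0,0,100],[-16,22,0,0,100],[-16,22,0,0,100],[-16,22,0,0,100],[-16,22,0,0,100],[-16,22,0,0,100],[-16,22,0,0,100],[-16,22,0,0,100]])

```text
clock: 11.47
eef_pos: [0.6174, 0.1283, 0.1218]
tcp_rot: [2.774, 1.475, 0.001]
contact_force: [-0.7, 0.4, 0.1]
opening: 1.0
```

Call:
move_arm(moves=[[-16,22,0,0,100],[-16,22,0,0,100],[-16,22,0,0,100],[-16,22,0,0,100],[-16,22,0,0,100],[-16,22,0,0,100],[-16,22,0,0,100],[-16,22,0,0,100],[0,0,0,0,100],[0,0,0,0,100]])

```text
clock: 12.3
eef_pos: [0.6914, -0.0763, 0.1211]
tcp_rot: [-2.775, -1.471, 0.0]
contact_force: [0.0, 0.6, -0.7]
opening: 1.001
```

Run:
```python
from h import *
rel(.689,-.076,.10,56)
```

```text
t=12.30 pos [ 0.6914 -0.0763  0.1211] yaw 55.9 | turn -0.1 shift [-1.1 -2.2 21.1] open 1.001 F [ 0.   0.6 -0.7] q6 0.49
```

Call:
move_arm(moves=[[-1,-2,25,0,100],[0,0,25,0,100],[0,0,25,0,100],[0,0,18,0,100],[0,0,12,0,100],[0,0,6,0,100],[0,0,0,0,80],[0,0,0,0,50],[0,0,0,0,30],[0,0,0,0,15],[0,0,0,0,10],[0,0,0,0,10]], squeeze=40)

```text
clock: 13.3
eef_pos: [0.6898, -0.0749, 0.0116]
tcp_rot: [2.773, 1.474, 0.002]
contact_force: [-0.1, -0.5, 5.4]
opening: 0.31
```

Call:
move_arm(moves=[[0,0,0,0,5],[0,0,0,0,5],[0,0,0,0,5],[0,0,0,0,5],[0,0,-5,0,5],[0,0,-10,0,5],[0,0,-20,0,5],[0,0,-25,0,5],[0,0,-30,0,5],[0,0,0,0,5]])

```text
clock: 14.13
eef_pos: [0.6913, -0.0749, 0.1078]
tcp_rot: [2.77, 1.472, 0.011]
contact_force: [0.6, 0.8, -0.4]
opening: 0.309
```

Run:
```python
from h import *
c,im=snap("w4"); rel(.469,.346,.11,79)
cv2.imwrite("pics/w4b.png",cv2.convertScaleAbs(im[:,:,::-1],alpha=1.5,beta=5))
```

```text
t=14.18 pos [ 0.6908 -0.0748  0.1049] yaw 56.0 | turn -23.0 shift [ 370.8 -298.    -6.7] open 0.312 F [ 0.5 -0.2 -2.6] q6 0.49
```

View pics/w4b.png

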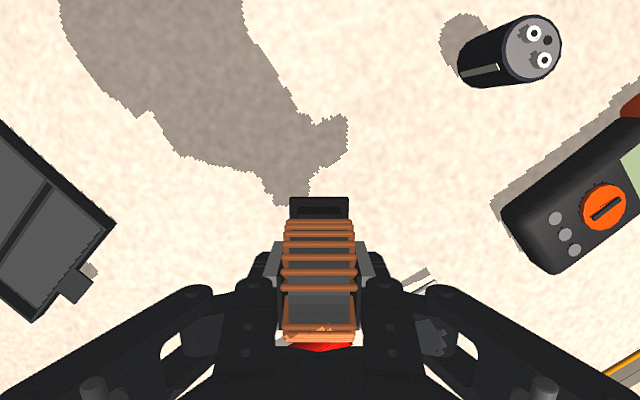

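Call:
move_arm(moves=[[0,0,-2,-6,5],[0,0,0,-6,5],[0,0,0,-6,5],[0,0,0,-5,5],[22,-17.5,0,0,5],[22,-17.5,0,0,5],[22,-17.5,0,0,5],[22,-17.5,0,0,5],[22,-17.5,0,0,5],[22,-17.5,0,0,5],[22,-17.5,0,0,5],[22,-17.5,0,0,5]])

```text
clock: 15.18
eef_pos: [0.584, 0.1258, 0.1015]
tcp_rot: [-2.424, -1.997, 0.002]
contact_force: [0.2, -0.2, -1.3]
opening: 0.309
```

Call:
move_arm(moves=[[22,-17.5,0,0,5],[22,-17.5,0,0,5],[22,-17.5,0,0,5],[22,-17.5,0,0,5],[22,-17.5,0,0,5],[22,-17.5,0,0,5],[22,-17.5,0,0,5],[22,-17.5,0,0,5],[20,-17.5,0,0,5],[0,0,0,0,5],[0,0,0,0,5]])

```text
clock: 16.1
eef_pos: [0.4671, 0.3481, 0.1015]
tcp_rot: [-2.422, -2.001, 0.002]
contact_force: [-0.4, -0.4, -0.6]
opening: 0.308
```

Run:
```python
from h import *
rel(.469,.347,.020,79)
```

```text
t=16.10 pos [0.4671 0.3481 0.1015] yaw 79.1 | turn 0.1 shift [-0.6  2.2 81.5] open 0.308 F [-0.4 -0.4 -0.6] q6 0.83
```

Call:
move_arm(moves=[[-0.5,2,20,0,5],[0,0,20,0,5],[0,0,20,0,5],[0,0,12,0,5],[0,0,7,0,5],[0,0,4,0,5],[0,0,1,0,5],[0,0,1,0,5],[0,0,1,0,5],[0,0,0,0,5],[0,0,0,0,5]])

```text
clock: 17.02
eef_pos: [0.4703, 0.3467, 0.0169]
tcp_rot: [2.424, 1.998, 0.001]
contact_force: [-0.6, -0.2, -1.8]
opening: 0.311
```

Call:
move_arm(moves=[[0,0,1,0,5],[0,0,1,0,5],[0,0,0.7,0,5],[0,0,0,0,5],[0,0,0,0,5]])

```text
clock: 17.43
eef_pos: [0.4702, 0.3466, 0.0146]
tcp_rot: [2.424, 1.998, 0.001]
contact_force: [-2.5, -1.4, 5.9]
opening: 0.313
```

Call:
move_arm(moves=[[0,0,0,0,40],[0,0,0,0,50],[0,0,0,0,60],[0,0,0,0,65],[0,0,0,0,65],[0,0,-5,0,65],[0,0,-20,0,70],[0,0,-30,0,90],[0,0,-30,0,100],[0,0,-30,0,100]])

```text
clock: 18.27
eef_pos: [0.4698, 0.3463, 0.1301]
tcp_rot: [-2.424, -1.998, 0.0]
contact_force: [0.5, 0.3, -0.2]
opening: 0.997
```

Run:
```python
from h import *
c,im=snap("w5"); rel(.570,.118,.12,24)
```

```text
t=18.32 pos [0.4715 0.3475 0.137 ] yaw 79.0 | turn 55.0 shift [ -3.5 249.8  16.5] open 1.000 F [-1.1 -0.1  5. ] q6 0.83
```

Call:
move_arm(moves=[[0,0,0,7,100],[0,0,0,7,100],[0,0,0,7,100],[0,0,0,7,100],[0,0,0,7,100],[0,0,0,7,100],[0,0,0,7,100],[0,0,0,6,100],[0,25,0,0,100],[0,25,0,0,100],[0,25,0,0,100],[0,25,0,0,100]])

```text
clock: 19.32
eef_pos: [0.511, 0.2542, 0.1288]
tcp_rot: [-3.073, -0.654, -0.0]
contact_force: [0.9, -0.4, -0.8]
opening: 0.999
```

Call:
move_arm(moves=[[0,25,0,0,100],[0,25,0,0,100],[0,25,0,0,100],[0,25,0,0,100],[0,25,0,0,100],[-3,25,0,0,100],[0,0,0,0,100],[0,0,0,0,100]])

```text
clock: 19.98
eef_pos: [0.5692, 0.1158, 0.1287]
tcp_rot: [-3.074, -0.649, -0.0]
contact_force: [0.3, 1.8, 0.5]
opening: 1.001
```

Run:
```python
from h import *
c,im=snap("w6"); rel(.570,.118,.004,24)
a=cv2.convertScaleAbs(im[:,:,::-1],alpha=1.5,beta=5)
u,v=proj(c,(.5704,.1186,.04)); print(u,v); cv2.drawMarker(a,(int(u),int(v)),(0,0,255))
b=cv2.imread("pics/w5.png"); b=cv2.convertScaleAbs(b[0:330,180:460],alpha=1.7)
cv2.imwrite("pics/w6b.png",np.hstack([a[60:390,160:480],b]))
```

```text
t=20.03 pos [0.5689 0.1166 0.1287] yaw 23.9 | turn -0.1 shift [  1.5  -0.8 124.7] open 1.003 F [-0.3  0.1 -0.3] q6 1.36
319.9613916453129 205.2842943264402
```

View pics/w6b.png

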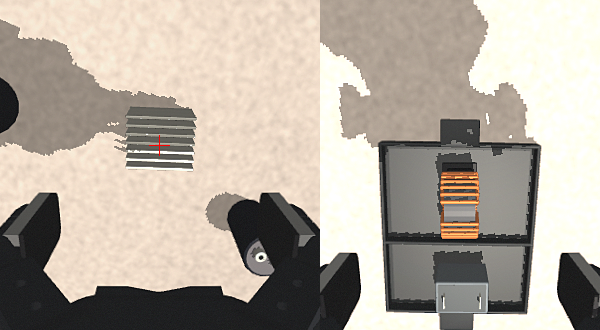

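Call:
move_arm(moves=[[1.5,0,25,0,100],[0,0,25,0,100],[0,0,25,0,100],[0,0,22,0,100],[0,0,15,0,100],[0,0,8,0,100],[0,0,4,0,100],[0,0,0,0,60],[0,0,0,0,40],[0,0,0,0,30],[0,0,0,0,30],[0,0,0,0,30]])

```text
clock: 21.03
eef_pos: [0.5712, 0.1177, 0.0062]
tcp_rot: [-3.073, -0.653, -0.004]
contact_force: [0.0, 1.6, 6.0]
opening: 0.576
```

Call:
move_arm(moves=[[0,0,0,0,30],[0,0,0,0,30],[0,0,0,0,30],[0,0,0,0,30],[0,0,0,0,30]])

```text
clock: 21.45
eef_pos: [0.5712, 0.1177, 0.0062]
tcp_rot: [-3.073, -0.653, -0.004]
contact_force: [-1.0, 1.3, 6.6]
opening: 0.573
```

Call:
move_arm(moves=[[0,0,-5,0,30],[0,0,-10,0,30],[0,0,-20,0,30],[0,0,-20,0,30],[0,0,-25,0,30],[0,0,-25,0,30],[0,0,0,0,30]])

```text
clock: 22.03
eef_pos: [0.5723, 0.1178, 0.1159]
tcp_rot: [3.073, 0.653, 0.012]
contact_force: [0.5, -0.2, 0.0]
opening: 0.574
```

Run:
```python
from h import *
rel(.536,-.298,.11,100.8)
```

```text
t=22.03 pos [0.5723 0.1178 0.1159] yaw 24.0 | turn -76.8 shift [-401.6 -113.6    5. ] open 0.574 F [ 0.5 -0.2  0. ] q6 1.36
```

Call:
move_arm(moves=[[0,0,0,-7,30],[0,0,0,-7,30],[0,0,0,-7,30],[0,0,0,-7,30],[0,0,0,-7,30],[0,0,0,-7,30],[0,0,0,-7,30],[0,0,0,-7,30],[0,0,0,-7,30],[0,0,0,-7,30],[0,0,0,-6.8,30]])

```text
clock: 22.95
eef_pos: [0.5702, 0.1173, 0.1098]
tcp_rot: [-1.996, -2.426, 0.0]
contact_force: [-0.1, -0.2, -1.1]
opening: 0.583
```

Call:
move_arm(moves=[[-27,-7.6,0,0,30],[-27,-7.6,0,0,30],[-27,-7.6,0,0,30],[-27,-7.6,0,0,30],[-27,-7.6,0,0,30],[-27,-7.6,0,0,30],[-27,-7.6,0,0,30],[-27,-7.6,0,0,30],[-27,-7.6,0,0,30],[-27,-7.6,0,0,30],[-27,-7.6,0,0,30],[-27,-7.6,0,0,30]])

```text
clock: 23.95
eef_pos: [0.5409, -0.2193, 0.1099]
tcp_rot: [2.003, 2.42, 0.0]
contact_force: [0.5, -0.0, -0.1]
opening: 0.575
```

Call:
move_arm(moves=[[-27,-7.6,0,0,30],[-27,-7.6,0,0,30],[-22,-7.6,0,0,30],[0,0,0,0,30],[0,0,0,0,30],[0,0,0,0,30]])

```text
clock: 24.45
eef_pos: [0.5331, -0.2965, 0.1096]
tcp_rot: [-2.003, -2.42, -0.0]
contact_force: [-0.4, 0.2, -0.8]
opening: 0.581
```

Run:
```python
from h import *
c,im=snap("w7"); rel(.536,-.298,.014,100.8)
a=cv2.convertScaleAbs(im[:,:,::-1],alpha=1.7,beta=5)
t=np.radians(10.8);X=np.array([np.cos(t),np.sin(t)]);Y=np.array([-X[1],X[0]])
for x in(-113.5,-17,56,113.5):
  p=[tuple(int(round(k)) for k in proj(c,[*(np.array([517,-302])+x*X+y*Y)/1000,.015])) for y in(-63,63)]
  print(x,p); cv2.line(a,*p,(0,0,255),1)
cv2.imwrite("pics/w7b.png",a)
```

```text
t=24.50 pos [ 0.5332 -0.2962  0.1097] yaw 100.8 | turn 0.0 shift [-2.3  2.4 95.7] open 0.579 F [ 0.2  0.2 -0.6] q6 -0.70
-113.5 [(217, 12), (409, 12)]
-17 [(226, 158), (401, 158)]
56 [(233, 252), (395, 252)]
113.5 [(238, 316), (390, 316)]
```

View pics/w7b.png

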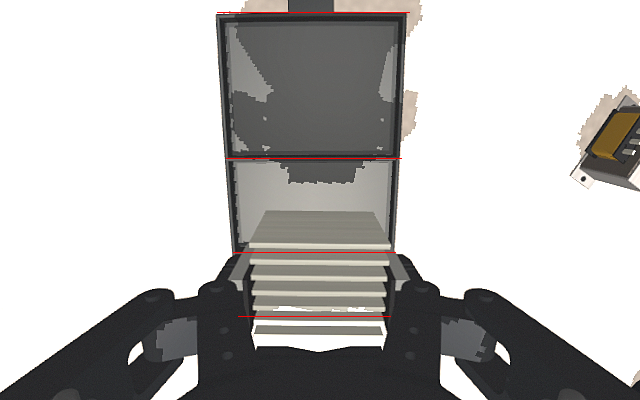

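Call:
move_arm(moves=[[-2.3,2.4,25,0,30],[0,0,25,0,30],[0,0,20,0,30],[0,0,15,0,30],[0,0,8,0,30],[0,0,3,0,30],[0,0,1,0,30],[0,0,1,0,30],[0,0,1,0,30],[0,0,0,0,30],[0,0,0,0,30]])

```text
clock: 25.42
eef_pos: [0.5363, -0.2988, 0.0113]
tcp_rot: [2.002, 2.42, 0.0]
contact_force: [0.8, -0.2, -1.6]
opening: 0.578
```

Call:
move_arm(moves=[[0,0,0.8,0,30],[0,0,0.8,0,30],[0,0,0.8,0,30],[0,0,0.5,0,30],[0,0,0,0,30],[0,0,0,0,30]])

```text
clock: 25.92
eef_pos: [0.5361, -0.2988, 0.0092]
tcp_rot: [2.002, 2.42, 0.0]
contact_force: [-4.3, 1.7, 9.4]
opening: 0.576
```

Release; next the tall capacitor at (0.673, 0.079), jaw 100.8°.

Call:
move_arm(moves=[[0,0,0,0,65],[0,0,0,0,75],[0,0,0,0,82],[0,0,0,0,82],[0,0,0,0,82],[0,0,-5,0,85],[0,0,-20,0,90],[0,0,-30,0,100],[0,0,-30,0,100],[0,0,-30,0,100]])

```text
clock: 26.75
eef_pos: [0.5357, -0.2985, 0.1242]
tcp_rot: [-2.003, -2.42, 0.0]
contact_force: [0.1, -0.2, 0.5]
opening: 1.001
```

Run:
```python
from h import *
rel(.672,.078,.12)
```

```text
t=26.75 pos [ 0.5357 -0.2985  0.1242] yaw 100.8 | turn 0.0 shift [344.3 204.4   4.2] open 1.001 F [ 0.1 -0.2  0.5] q6 -0.70
```

Call:
move_arm(moves=[[23,13.6,0,0,100],[23,13.6,0,0,100],[23,13.6,0,0,100],[23,13.6,0,0,100],[23,13.6,0,0,100],[23,13.6,0,0,100],[23,13.6,0,0,100],[23,13.6,0,0,100],[23,13.6,0,0,100],[23,13.6,0,0,100],[23,13.6,0,0,100],[23,13.6,0,0,100]])

```text
clock: 27.75
eef_pos: [0.6449, 0.0043, 0.1231]
tcp_rot: [2.003, 2.42, 0.0]
contact_force: [-0.5, -0.1, -0.3]
opening: 0.998
```

Call:
move_arm(moves=[[23,13.6,0,0,100],[23,13.6,0,0,100],[22,14,0,0,100],[0,0,0,0,100],[0,0,0,0,100],[0,0,0,0,100]])

```text
clock: 28.25
eef_pos: [0.6722, 0.0772, 0.1227]
tcp_rot: [-2.002, -2.421, 0.001]
contact_force: [0.6, -0.7, 0.7]
opening: 1.005
```

Run:
```python
from h import *
c,im=snap("w8"); rel(.672,.078,.016)
a=cv2.convertScaleAbs(im[:,:,::-1],alpha=1.6,beta=5)
u,v=proj(c,(.673,.079,.062)); print(u,v); cv2.drawMarker(a,(int(u),int(v)),(0,0,255))
cv2.imwrite("pics/w8b.png",a)
```

```text
t=28.30 pos [0.6722 0.0768 0.1228] yaw 100.8 | turn 0.0 shift [1.300e+00 1.000e-01 1.068e+02] open 0.995 F [-0.2  0.3  0.6] q6 -0.07
318.96860429231145 218.67285576416904
```

View pics/w8b.png

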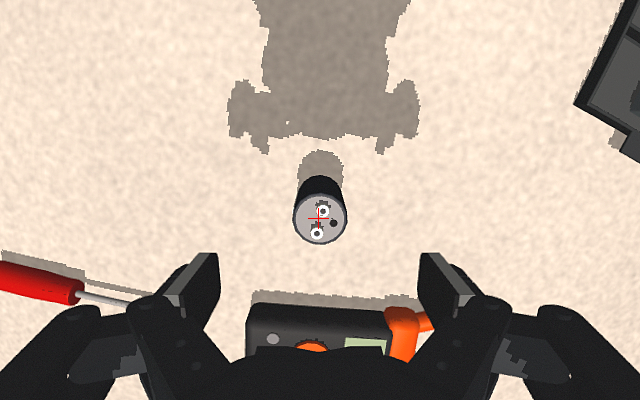

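Call:
move_arm(moves=[[1,0,25,0,100],[0,0,25,0,100],[0,0,22,0,100],[0,0,18,0,100],[0,0,12,0,100],[0,0,8,0,100],[0,0,0,0,100],[0,0,0,0,70],[0,0,0,0,50],[0,0,0,0,35],[0,0,0,0,20],[0,0,0,0,20]])

```text
clock: 29.3
eef_pos: [0.6728, 0.0786, 0.0139]
tcp_rot: [2.002, 2.419, 0.002]
contact_force: [-0.3, 0.1, 4.8]
opening: 0.413
```

Call:
move_arm(moves=[[0,0,0,0,20],[0,0,0,0,20],[0,0,0,0,20],[0,0,0,0,20]])

```text
clock: 29.63
eef_pos: [0.6728, 0.0786, 0.0139]
tcp_rot: [2.002, 2.419, 0.002]
contact_force: [-0.3, -0.3, 6.0]
opening: 0.411
```

Call:
move_arm(moves=[[0,0,-5,0,20],[0,0,-10,0,20],[0,0,-20,0,20],[0,0,-25,0,20],[0,0,-25,0,20],[0,0,-25,0,20],[0,0,0,0,20]])

```text
clock: 30.22
eef_pos: [0.674, 0.0788, 0.1295]
tcp_rot: [1.999, 2.416, 0.009]
contact_force: [1.3, 0.7, 0.0]
opening: 0.408
```

Run:
```python
from h import *
rel(.5995,-.2865,.12,100.8)
```

```text
t=30.22 pos [0.674  0.0788 0.1295] yaw 100.8 | turn -0.0 shift [-344.8 -141.7    8.6] open 0.408 F [1.3 0.7 0. ] q6 -0.07
```

Call:
move_arm(moves=[[-25,-10,0,0,20],[-25,-10,0,0,20],[-25,-10,0,0,20],[-25,-10,0,0,20],[-25,-10,0,0,20],[-25,-10,0,0,20],[-25,-10,0,0,20],[-25,-10,0,0,20],[-25,-10,0,0,20],[-25,-10,0,0,20],[-25,-10,0,0,20],[-25,-10,0,0,20]])

```text
clock: 31.22
eef_pos: [0.6099, -0.2398, 0.123]
tcp_rot: [-2.003, -2.42, -0.0]
contact_force: [0.1, 0.1, -1.1]
opening: 0.413
```

Call:
move_arm(moves=[[-25,-11,0,0,20],[-20,-10,0,0,20],[0,0,0,0,20],[0,0,0,0,20],[0,0,0,0,20]])

```text
clock: 31.63
eef_pos: [0.5982, -0.2865, 0.1228]
tcp_rot: [-2.003, -2.42, -0.0]
contact_force: [-0.4, -0.3, -0.3]
opening: 0.41
```

Run:
```python
from h import *
rel(.5995,-.2865,.0215,100.8)
```

```text
t=31.63 pos [ 0.5982 -0.2865  0.1228] yaw 100.8 | turn -0.0 shift [ -0.3   1.2 101.3] open 0.410 F [-0.4 -0.3 -0.3] q6 -0.63
```

Call:
move_arm(moves=[[0,1.2,25,0,20],[0,0,25,0,20],[0,0,20,0,20],[0,0,15,0,20],[0,0,10,0,20],[0,0,6,0,20],[0,0,1,0,20],[0,0,1,0,20],[0,0,1,0,20],[0,0,0,0,20],[0,0,0,0,20]])

```text
clock: 32.55
eef_pos: [0.5998, -0.2868, 0.0195]
tcp_rot: [2.002, 2.419, 0.0]
contact_force: [-0.9, -0.6, -0.5]
opening: 0.414
```

Call:
move_arm(moves=[[0,0,0.8,0,20],[0,0,0.8,0,20],[0,0,0.8,0,20],[0,0,0.8,0,20],[0,0,0,0,20],[0,0,0,0,20]])

```text
clock: 33.05
eef_pos: [0.5996, -0.2867, 0.0169]
tcp_rot: [2.002, 2.419, 0.0]
contact_force: [-3.9, 0.7, 8.2]
opening: 0.414
```

Call:
move_arm(moves=[[0,0,0,0,50],[0,0,0,0,60],[0,0,0,0,70],[0,0,0,0,70],[0,0,0,0,70],[0,0,-5,0,75],[0,0,-20,0,80],[0,0,-30,0,90],[0,0,-35,0,100],[0,0,-35,0,100]])

```text
clock: 33.88
eef_pos: [0.5989, -0.2863, 0.1418]
tcp_rot: [-2.002, -2.42, 0.0]
contact_force: [1.1, -0.7, 0.1]
opening: 1.0
```

Run:
```python
from h import *
rel(.445,-.0805,.13,162.7)
```

```text
t=33.88 pos [ 0.5989 -0.2863  0.1418] yaw 100.8 | turn -61.9 shift [208.1 150.7  12. ] open 1.000 F [ 1.1 -0.7  0.1] q6 -0.63
```

Call:
move_arm(moves=[[0,0,0,-7,100],[0,0,0,-7,100],[0,0,0,-7,100],[0,0,0,-7,100],[0,0,0,-7,100],[0,0,0,-7,100],[0,0,0,-7,100],[0,0,0,-7,100],[0,0,0,-5.9,100]])

```text
clock: 34.63
eef_pos: [0.5994, -0.2866, 0.1409]
tcp_rot: [0.463, 3.107, -0.0]
contact_force: [0.4, 0.5, -0.3]
opening: 1.001
```

Call:
move_arm(moves=[[20,14.5,0,0,100],[20,14.5,0,0,100],[20,14.5,0,0,100],[20,14.5,0,0,100],[20,14.5,0,0,100],[20,14.5,0,0,100],[20,14.5,0,0,100],[20,14.5,0,0,100],[20,14.5,0,0,100],[20,14.5,0,0,100],[8,6,0,0,100],[0,0,0,0,100]])

```text
clock: 35.63
eef_pos: [0.4451, -0.0794, 0.1413]
tcp_rot: [0.47, 3.105, 0.0]
contact_force: [0.5, -0.3, 0.1]
opening: 1.0
```

Call:
move_arm(moves=[[0,0,0,0,100],[0,0,0,0,100]])

```text
clock: 35.8
eef_pos: [0.4464, -0.0811, 0.1407]
tcp_rot: [0.473, 3.105, -0.0]
contact_force: [-0.4, -0.1, 1.1]
opening: 1.002
```

Run:
```python
from h import *
c,im=snap("w9"); rel(.445,-.0805,.012,162.7)
a=cv2.convertScaleAbs(im[:,:,::-1],alpha=1.6,beta=5)
u,v=proj(c,(.446,-.080,.049)); print(u,v); cv2.drawMarker(a,(int(u),int(v)),(0,0,255),markerSize=8)
cv2.imwrite("pics/w9b.png",a)
```

```text
t=35.85 pos [ 0.4464 -0.0812  0.1405] yaw 162.7 | turn -0.0 shift [  1.6   0.2 128.5] open 0.998 F [ 0.3 -0.1  0.2] q6 -1.45
320.07845473202894 204.36251860373082
```

View pics/w9b.png

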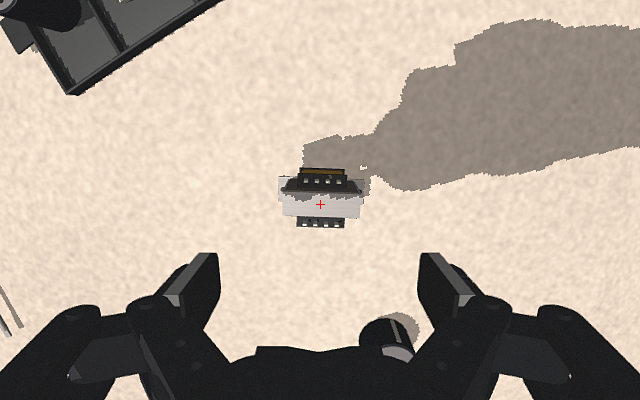

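Call:
move_arm(moves=[[1,0,25,0,100],[0,0,25,0,100],[0,0,25,0,100],[0,0,25,0,100],[0,0,15,0,100],[0,0,10,0,100],[0,0,4,0,100],[0,0,0,0,100],[0,0,0,0,70],[0,0,0,0,50],[0,0,0,0,35],[0,0,0,0,35]], squeeze=60)

```text
clock: 36.85
eef_pos: [0.4457, -0.0804, 0.013]
tcp_rot: [0.473, 3.104, -0.0]
contact_force: [-1.2, 0.1, 6.5]
opening: 0.623
```

Call:
move_arm(moves=[[0,0,0,0,35],[0,0,0,0,35],[0,0,0,0,35],[0,0,0,0,35],[0,0,0,0,35]])

```text
clock: 37.27
eef_pos: [0.4456, -0.0804, 0.0129]
tcp_rot: [0.472, 3.104, -0.0]
contact_force: [-1.1, -1.7, 7.0]
opening: 0.625
```

Call:
move_arm(moves=[[0,0,-5,0,35],[0,0,-10,0,35],[0,0,-20,0,35],[0,0,-25,0,35],[0,0,-25,0,35],[0,0,-15,0,35],[0,0,0,0,35]])

```text
clock: 37.85
eef_pos: [0.4464, -0.0805, 0.1156]
tcp_rot: [0.472, 3.1, -0.0]
contact_force: [0.7, 0.0, -3.5]
opening: 0.624
```

Run:
```python
from h import *
rel(.4535,-.314,.11,100.8)
```

```text
t=37.85 pos [ 0.4464 -0.0805  0.1156] yaw 162.7 | turn 61.9 shift [-230.7  -36.8    5.9] open 0.624 F [ 0.7  0.  -3.5] q6 -1.45
```

Call:
move_arm(moves=[[0,0,0,7,35],[0,0,0,7,35],[0,0,0,7,35],[0,0,0,7,35],[0,0,0,7,35],[0,0,0,7,35],[0,0,0,7,35],[0,0,0,7,35],[0,0,0,5.9,35]])

```text
clock: 38.6
eef_pos: [0.4443, -0.0801, 0.1105]
tcp_rot: [-2.01, -2.413, 0.001]
contact_force: [0.9, -0.0, -2.6]
opening: 0.625
```

Call:
move_arm(moves=[[-23,-3.7,0,0,35],[-23,-3.7,0,0,35],[-23,-3.7,0,0,35],[-23,-3.7,0,0,35],[-23,-3.7,0,0,35],[-23,-3.7,0,0,35],[-23,-3.7,0,0,35],[-23,-3.7,0,0,35],[-23,-3.7,0,0,35],[-23,-3.7,0,0,35],[0,0,0,0,35],[0,0,0,0,35]])

```text
clock: 39.6
eef_pos: [0.4508, -0.3137, 0.1102]
tcp_rot: [-2.004, -2.417, 0.0]
contact_force: [0.4, 0.6, -3.2]
opening: 0.619
```

Run:
```python
from h import *
rel(.4535,-.314,.021,100.8)
```

```text
t=39.60 pos [ 0.4508 -0.3137  0.1102] yaw 100.7 | turn -0.1 shift [-1.   2.7 89.2] open 0.619 F [ 0.4  0.6 -3.2] q6 -0.79
```

Call:
move_arm(moves=[[-1,2.5,22,0,35],[0,0,22,0,35],[0,0,20,0,35],[0,0,14,0,35],[0,0,7,0,35],[0,0,4,0,35],[0,0,1,0,35],[0,0,1,0,35],[0,0,1,0,35],[0,0,0,0,35],[0,0,0,0,35]])

```text
clock: 40.52
eef_pos: [0.4544, -0.3137, 0.0201]
tcp_rot: [2.002, 2.42, 0.0]
contact_force: [0.0, -0.3, -2.4]
opening: 0.622
```

Call:
move_arm(moves=[[0,0,0.8,0,35],[0,0,0.8,0,35],[0,0,0.8,0,35],[0,0,0.8,0,35],[0,0,0.8,0,35],[0,0,0.5,0,35],[0,0,0,0,35],[0,0,0,0,35]])

```text
clock: 41.18
eef_pos: [0.4542, -0.3136, 0.016]
tcp_rot: [2.003, 2.42, 0.0]
contact_force: [-4.0, 3.8, 6.5]
opening: 0.623
```

Call:
move_arm(moves=[[0,0,0,0,70],[0,0,0,0,80],[0,0,0,0,88],[0,0,0,0,88],[0,0,0,0,88],[0,0,-5,0,88],[0,0,-20,0,95],[0,0,-30,0,100],[0,0,-35,0,100],[0,0,-40,0,100],[0,0,-40,0,100],[0,0,-30,0,100]])

```text
clock: 42.18
eef_pos: [0.4543, -0.3137, 0.219]
tcp_rot: [2.001, 2.418, 0.0]
contact_force: [-0.2, 0.6, 0.4]
opening: 0.998
```

Call:
move_arm(moves=[[20,-10,0,0,100],[20,-10,0,0,100],[20,-10,0,0,100],[20,-10,0,0,100],[20,-10,0,0,100],[0,0,0,0,100],[0,0,0,0,100],[0,0,0,0,100]])

```text
clock: 42.85
eef_pos: [0.3867, -0.225, 0.2154]
tcp_rot: [2.002, 2.42, 0.0]
contact_force: [0.2, 0.5, 0.2]
opening: 1.001
```

Run:
```python
from h import *
c,im=snap("w10"); rel(.45,-.3,.2)
t=capture("top"); save("top9",t); s=capture("side"); save("side9",s)
f=lambda a,k:cv2.convertScaleAbs(cv2.resize(a[:,:,::-1],None,fx=k,fy=k,interpolation=cv2.INTER_CUBIC),alpha=1.6,beta=5)
A=f(im[:,40:440],1.0)[:400,:400]; B=f(t[60:300,120:500],1.05)[:250,:399]
C=f(s[100:390,220:440],1.2)
out=np.zeros((600,800,3),np.uint8); out[:400,:400]=A; out[:B.shape[0],400:400+B.shape[1]]=B; out[252:600,400:400+C.shape[1]]=C[:348]
cv2.imwrite("pics/fin.png",out)
```

```text
t=42.90 pos [ 0.3867 -0.2251  0.2151] yaw 100.8 | turn 0.0 shift [-85.4  48.2  15.2] open 1.004 F [-0.3 -0.2  0.4] q6 -0.72
```

View pics/fin.png

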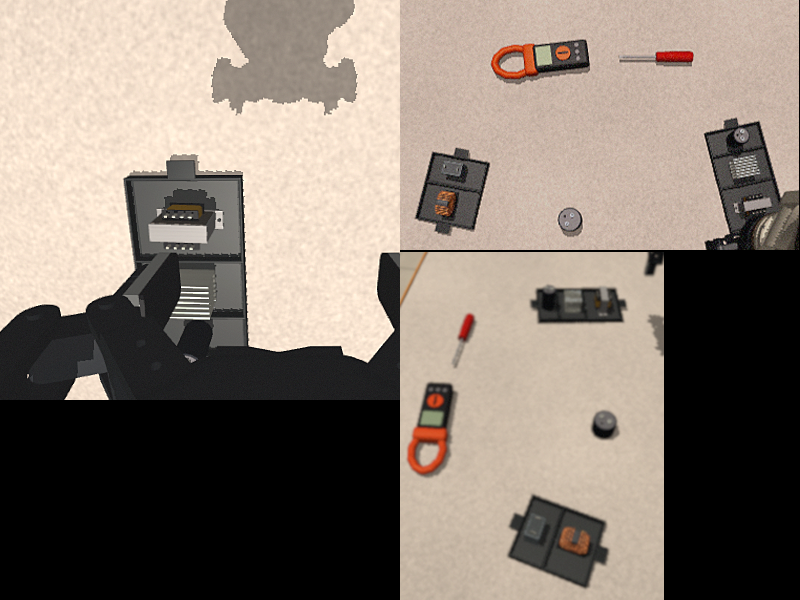

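```bash
python3 -c "
from bench import finish_job
print(finish_job())"
```

```text
the job is handed in; nothing more can be done
None
```

All five parts are in their compartments and the job is handed in. The robot clock read about 43 s, well under the 125 s limit.

- **Placing:** each part was lowered until the wrist force showed floor contact. The gripper height then was about 3 mm (the tray floor's thickness) above its height at pick-up, as it should be for a part resting flat on the floor. Only then was it released.
- **Last pictures (wrist, top and side):** the transformer, heat sink and tall capacitor stand upright in the long tray. The choke and film capacitor stand upright in the short tray. The squat capacitor, clamp meter and screwdriver show no visible movement, judged by eye rather than measured. The gripper was clear of everything.
- **What disagreed:**
  - The first tray measurements from different views differed by about 5 mm. A close-up moved the short tray's centre by about 3 mm, and the long tray's estimate held to about 1 to 2 mm.
  - I shifted the film capacitor the wrong way by a few mm just before setting it down, and corrected this before release.

No check failed. The hand-in reports no verdict, so these checks are the only confirmation.

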